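# Filling knife from its holder into the tool tray

### The arm

A 6-joint arm with a two-finger parallel gripper is mounted at the origin on a cart in front of the work surface, level with it; the furniture and walls round the work are solid. World frame = base frame: x ahead of the robot, y to its left, z up, the work surface at z = 0. Lengths are in m, angles in degrees, forces in N, time in s.
With the tool pointing down it reaches from about 0.25 to 0.725 m from the base axis. Payload 4 kg.
Tool frame: the origin (TCP) lies at the very end of the fingers, on their centre line; the grasp point (between the pads) lies 19 mm behind it; z points along the fingers, y is the line along which they close (so a half turn about z gives the same grasp; the last joint's range is limited). The gripper opens to 85 mm and grips with 20 to 120 N. Pads are 22 mm wide; open, the fingers measure 114 mm over their backs; the gripper's body (76 mm by 85 mm) begins 54 mm behind the grasp point. The pads swing forward as they close: fully open they stand 13 mm farther back than shut.
Start: joints at [76.375, 13.785, 0.286, 76.501, 0, 90], TCP at [0.118, 0.486, 0.231] pointing down, gripper open.
Joint ranges: [-155.79, 155.79], [-60.16, 107.12], [-62.33, 73.08], [-114, 123.19], [-81.49, 82.49], [-180, 180]. Speed limits (degrees/s): [159.86, 159.86, 180, 180, 180, 180].

### API

Orientations are given as [roll, pitch, yaw] about the fixed x, y, z axes, in that order (R = Rz(yaw) Ry(pitch) Rx(roll)).
In Python, from station import r, eyes, ticket gives the robot as it stands. The module is installed in compiled form; this text tells all that it offers.
- The arm moves only by the shell command python3 -m pendant 'ROWS' [FORCE]. ROWS is JSON, a list of rows, each a list of 5 numbers: the shift along the tool's x, y, z in units of 40 mm (1.0 is 40 mm), then the turn about the tool's z in units of 5 degrees (1.0 is 5 degrees), then the closure, from -1 (fully open) to 1 (shut). A call has 1 to 10 rows; each row shifts and turns the commanded pose from where the row before left it, along the tool's axes as they then stand; what a row does not reach is not made up. A row lasts 1/10 s, in which the tool goes at most 50 mm and 8.59 degrees, less where a joint would pass 70% of its speed; a pose out of reach is approached as far as the arm can. A call with a number of a shift or a turn outside -1 to 1 is refused whole. A call with a gripper value outside its range is refused whole. The fingers move at their own pace and stop on an object; FORCE is the grip in N (left out, the last holds). Time passes only in rows, so rows that do not move let the fingers close. It gives the time, the measured TCP pose, the force, the opening and the grip force at its end, in the units of the state.
- r.sense(): the state, without advancing time (a new reading comes with each control period).
- eyes.grab_frame(name): name is "scene" or "side" or "wrist"; returns a dict with "color" (480x640x3 uint8, blue, green, red), "K" (3x3 intrinsics, pixels), "dist" ([k1, k2, p1, p2, k3] as OpenCV has them; the pictures are not rectified), "eye" and "rotation" of the camera in the world. Camera axes: x right, y down, z forward; pixel columns grow to the right and rows downward; lengths in m; the calibration is good to about 2 mm. A picture is of the moment at which its call begins. There is no depth.
- ticket.close_job(): hands the job in; it is judged then, once.
The state is a dict: "time": time; "joints": joint angles; "joint_vel": joint speeds; "joint_efforts": joint torques, N m; "tool_pos": TCP position; "ee_rot": TCP orientation; "wrist_force": force on the tool from outside, world axes, zero at the start; "torque": the same for the moment, N m; "opening": opening from 0.0 (shut) to 1.0 (fully open); "gripper_force": force on a finger pad.
Only numpy, scipy, OpenCV 4.12 (cv2) and the standard library are available. Lean on these libraries where they do the work, as an engineer would, in place of code of your own. Each camera call takes 0.05 s, during which the arm holds its last target. There are 200 camera calls.

### The job

Pull the filling knife up out of the slot of the wooden holder, lay it flat on the bare bench and let go of it. Then take it across its handle, lift it level, and lay it flat in the blue tool tray, with the handle between the two wooden cheeks and the blade at the other end. Do not drop the knife, and leave the pen and the other things where they are.

Things in the scene. Friction and masses are not known exactly. Their poses are not given: they have to be found in the camera images.
- knife: Filling knife, 190 mm long, 0.08 to 0.15 kg; stands blade down, loosely, in the holder (may lean a few degrees). Origin: mid-length, on one face; +y along it to the handle's butt, x across the width, z through the thickness. Brown wooden handle y -12 to +95 mm, 24 mm wide (x), 18 thick (z 0 to 18). Steel blade y -95 to -10, 2 thick (z 6 to 8), up to 74 wide. Faces alike: either may lie up.
- knife_butt (a point): Centre of the end of the knife's handle (y = +95 mm).
- knife_edge (a point): Middle of the knife's blade edge (y = -95 mm).
- holder: Fixed pale wooden block 130 (x) x 100 (y) mm, top at 78 mm, on a dark foot plate 146 x 112 x 4 mm. Origin: centre of the underside, z up. Blade slot in its top 85 mm long in x, 10 wide in y, centred at y = -12 mm, floor at 10 mm: the knife's edge stands at 10 mm, its handle from 93 mm up, its butt at 200 mm. Pen well, 22 mm wide, at x = +35, y = +34 mm.
- slot (a point): Centre of the mouth of the blade slot, at the top of the holder, 78 mm above the bench; axes as the holder's. The bench between the holder and the tray is free (at y = 0 from x = 0.40 to 0.66 m).
- marker: Bystander: blue and white marker pen, 135 mm long, 16 mm thick, standing loosely in the holder's pen well; top at about 145 mm. Origin: mid-length, on its side. y is its long axis.
- tray: Fixed blue tray with brown cork floor, outside 226 (x) x 112 (y) x 16 mm high, walls 4 mm, floor 4 mm above the bench. Origin: centre of the underside, z up. At its +x end two pale wooden cheeks (x +67 to +109 mm, as high as the rim) leave a channel 36 mm wide in y for the handle; elsewhere 104 mm wide inside. Inside length 218 mm.
- handle_end (a point): Where the knife's butt belongs: in the tray at x = +96 mm, y = 0, 13 mm above the bench.
- blade_end (a point): Where the middle of the blade edge belongs: in the tray at x = -94 mm, y = 0.
- tub: Bystander: black round tub, 101 mm wide, 73 mm high. Origin: centre of the underside.
- masking_roll: Bystander: roll of masking tape lying flat, 100 mm wide, 25 mm high. Origin: centre of the underside.
Things that resemble listed ones, but are neither listed nor needed, are in the scene too. Leave any red or yellow look-alike of the holder alone.

How it is judged:
By the outcome, as a careful person would: the job done as asked, in the order asked, and still so for the second after the job is handed in, with the robot touching nothing.
It also fails if it takes over 58 s, if anything falls off the work surface, if the arm or the gripper's body presses on something with over 40 N, if the wrist force passes 120 N, or if a joint passes its speed limit or range.

## Working session

There is one attempt and no reset: what is moved stays moved. The work goes in short steps, Python scripts to look and compute and a shell command to move; the robot and the scene stay as the last step left them, time stands still between calls to the robot, and variables do not carry over. Pictures are saved under pics/ and viewed, at most 10 in all, crops included, and the job is handed in when it is done.

```bash
mkdir -p pics; cat > h.py <<'E'
import cv2, numpy as np
from station import r, eyes, ticket
from scipy.spatial.transform import Rotation as Ro
def grab(n, fn=None):
    f=eyes.grab_frame(n)
    if fn: cv2.imwrite('pics/'+fn,f['color'])
    np.savez('%s.npz'%n, **{k:np.array(v) for k,v in f.items()})
    return f
def ray(f,px):
    p=cv2.undistortPoints(np.array([[px]],float),np.array(f['K'],float),np.array(f['dist'],float))[0,0]
    d=np.array(f['rotation'])@np.array([p[0],p[1],1]); return np.array(f['eye'],float).ravel(), d/np.linalg.norm(d)
def plane(f,px,z):
    e,d=ray(f,px); return e+d*(z-e[2])/d[2]
def tri(*fp):
    A=np.zeros((3,3));b=np.zeros(3);R=[ray(f,p) for f,p in fp]
    for e,d in R:
        M=np.eye(3)-np.outer(d,d);A+=M;b+=M@e
    X=np.linalg.solve(A,b); return X,[np.linalg.norm(np.cross(X-e,d)) for e,d in R]
def proj(f,X):
    R=np.array(f['rotation']);e=np.array(f['eye'],float).ravel()
    return cv2.projectPoints(np.array([X],float),cv2.Rodrigues(R.T)[0],-R.T@e,np.array(f['K'],float),np.array(f['dist'],float))[0][0,0]
E
python3 - <<'E'
from h import *
for n in ['scene','side','wrist']:
    f=grab(n,n+'0.png'); print(n,f['eye'],np.round(f['rotation'],3).tolist(),np.round(f['K'],1).tolist(),f['dist'])
print(r.sense())
a=[cv2.imread('pics/%s0.png'%n) for n in ['scene','side']]
E
```

```text
scene [-0.39713881  1.26326627  1.08891023] [-122.409, -1.088, -136.03] [[590.7, 0.0, 319.3], [0.0, 590.7, 240.7], [0.0, 0.0, 1.0]] [-0.11861365  0.          0.          0.          0.        ]
side [ 0.06661759 -0.33422086  1.14297663] [-143.24, -0.058, -47.066] [[434.1, 0.0, 320.8], [0.0, 434.1, 235.5], [0.0, 0.0, 1.0]] [0.00613011 0.         0.         0.         0.        ]
wrist [0.03592087 0.50514887 0.3729119 ] [160.934, 0.13, 76.33] [[359.1, 0.0, 316.6], [0.0, 359.1, 236.9], [0.0, 0.0, 1.0]] [-0.01077304  0.          0.          0.          0.        ]
{'time': 0.15, 'joints': array([7.63752870e+01, 1.38220173e+01, 2.32187909e-01, 7.65011930e+01,
       7.02895247e-05, 8.99990667e+01]), 'joint_vel': array([-0.02483506, -0.14563184,  0.09371478, -0.06925902, -0.05610969,
        0.02830711]), 'joint_efforts': array([ 1.25001745e-03, -3.72635794e+01,  2.52638590e+01,  1.23836630e-02,
        1.26234504e-04, -4.29638789e-06]), 'tool_pos': array([0.11766979, 0.48547389, 0.23062473]), 'ee_rot': array([-1.79908978e+02, -7.17720768e-05,  1.66376220e+02]), 'wrist_force': array([-0.07997733, -0.021654  , -0.39296976]), 'torque': array([0.03099578, 0.00149591, 0.01574896]), 'gripper_force': 0.0, 'opening': 0.9997867771037492}
```

View pics/scene0.png

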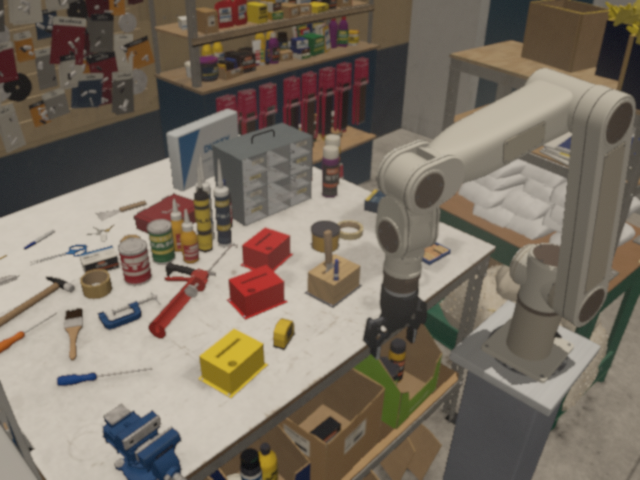

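View pics/side0.png

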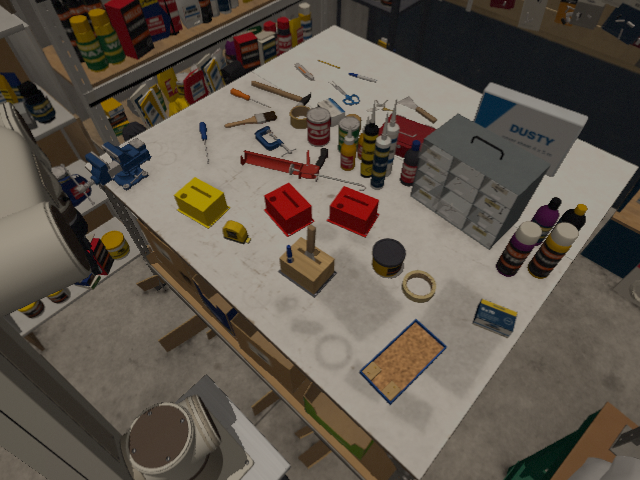

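Side view: the pale holder is at (306,262), with the brown handle standing in it at (311,240) and the pen at (290,253). The tray is at (403,360), the tub at (388,257) and the tape roll at (419,286). 

Candidates for the knife: the upright handle at (311,240), the lying scraper at (418,108), and the empty red and yellow blocks at (289,208), (354,211) and (202,201). By the description it is the upright handle in the pale block, which I'll check in a close crop.

```bash
sed -i 's/^def ray/def RR(f):\n    a=np.array(f["rotation"],float); return a if a.ndim==2 else Ro.from_euler("xyz",a,degrees=True).as_matrix()\ndef ray/; s/np.array(f\[.rotation.\])@/RR(f)@/; s/R=np.array(f\[.rotation.\])/R=RR(f)/' h.py
python3 - <<'E'
from h import *
s=cv2.imread('pics/side0.png'); c=cv2.imread('pics/scene0.png')
def crop(i,x,y,w,h,k): return cv2.resize(i[y:y+h,x:x+w],None,fx=k,fy=k,interpolation=cv2.INTER_CUBIC)
A=crop(s,270,215,80,60+20,4)   # 320x320
A=crop(s,268,217,80,75,5)      # 400x375
B=crop(c,295,220,80,75,5)
C=crop(s,350,310,110,100,2)
C=cv2.resize(C,(220,200))
im=np.zeros((600,800,3),np.uint8); im[:375,:400]=A; im[:375,400:]=B
im[380:580,:220]=C
f=dict(np.load('wrist.npz')); im[380:600,300:593]=cv2.resize(f['color'],(293,220))
cv2.imwrite('pics/c1.png',im)
S=dict(np.load('side.npz'))
print(plane(S,(403,360),.016), plane(S,(306,262),.078), plane(S,(388,257),.07),plane(S,(419,286),.02))
E
```

```text
[ 0.52965418 -0.20445086  0.016     ] [0.54925885 0.17258348 0.078     ] [0.731943   0.01025595 0.07      ] [ 0.7432514  -0.10463471  0.02      ]
```

View pics/c1.png

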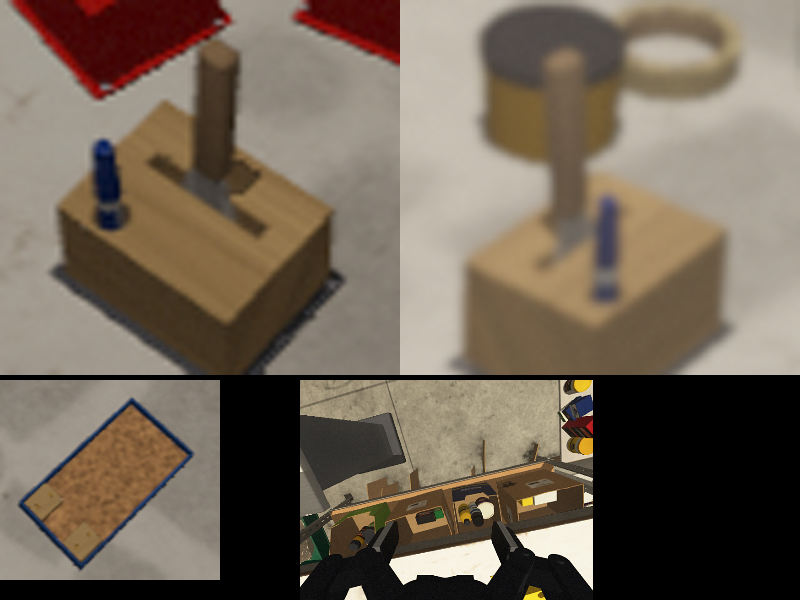

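The crop confirms the choice: the brown handle stands in the pale holder's slot, its butt at side pixel (311.6,227) and scene pixel (328,231.6), with the steel shoulders of the blade visible. The pen is in its well at (289,247). The tray's cheeks are at its lower-left end, side pixels (360,372)–(390,404).

```bash
python3 - <<'E'
from h import *
np.set_printoptions(precision=4,suppress=True)
S=dict(np.load('side.npz'));C=dict(np.load('scene.npz'))
cs=lambda p:(p[0]/5+268-.4,p[1]/5+217-.4); cc=lambda p:((p[0]-400)/5+295-.4,p[1]/5+220-.4)
P=[plane(S,cs(p),.078) for p in [(57,208),(165,100),(330,212),(228,323)]]
for p in P: print('top',p)
print('ctr',np.mean(P,0),[np.linalg.norm(P[i]-P[(i+1)%4]) for i in range(4)])
print('tri corners', tri((S,cs((57,208))),(C,cc((592,327)))), tri((S,cs((330,212))),(C,cc((597,172)))), tri((S,cs((228,323))),(C,cc((468,262)))), tri((S,cs((57,208))),(C,cc((725,232)))))
print('slot ends',plane(S,cs((148,158)),.078),plane(S,cs((268,233)),.078))
print('butt',tri((S,cs((218,50))),(C,cc((565,57)))), plane(S,cs((218,50)),.2))
T=[plane(S,(p[0]/2+350,(p[1]-380)/2+310),.016) for p in [(20,504),(132,400),(192,455),(80,568)]]
for t in T: print('tray',t)
print('ctr',np.mean(T,0),[np.linalg.norm(T[i]-T[(i+1)%4]) for i in range(4)])
m=(T[0]+T[3])/2-(T[1]+T[2])/2; print('tray +x yaw',np.degrees(np.arctan2(m[1],m[0])))
E
```

```text
top [0.5046 0.2401 0.078 ]
top [0.6046 0.2492 0.078 ]
top [0.6122 0.1205 0.078 ]
top [0.5165 0.1123 0.078 ]
ctr [0.5595 0.1805 0.078 ] [np.float64(0.10033628215144466), np.float64(0.1289019533848679), np.float64(0.09607796214057675), np.float64(0.1283009283061033)]
tri corners (array([0.5063, 0.2421, 0.0745]), [np.float64(0.00017137905543090868), np.float64(0.00017137905543089695)]) (array([0.6139, 0.122 , 0.0743]), [np.float64(0.00019370378838769244), np.float64(0.00019370378838764216)]) (array([ 0.6083,  0.1764, -0.0051]), [np.float64(0.05570473347383824), np.float64(0.05570473347383815)]) (array([0.4631, 0.1958, 0.149 ]), [np.float64(0.011815558193504393), np.float64(0.011815558193504286)])
slot ends [0.5667 0.2262 0.078 ] [0.5765 0.1372 0.078 ]
butt (array([0.587 , 0.1855, 0.1978]), [np.float64(0.0013909780663820188), np.float64(0.0013909780663819808)]) [0.5873 0.185  0.2   ]
tray [ 0.4266 -0.1413  0.016 ]
tray [ 0.6488 -0.1619  0.016 ]
tray [ 0.6375 -0.269   0.016 ]
tray [ 0.4156 -0.2484  0.016 ]
ctr [ 0.5321 -0.2051  0.016 ] [np.float64(0.2231893057974059), np.float64(0.10771942212886551), np.float64(0.22291231452594393), np.float64(0.10767211542457053)]
tray +x yaw 174.70269712379738
```

The geometry fits the text: top 129 x 100 mm, triangulated height about 75–78 mm, butt at (0.587, 0.1855, 0.198), and the handle leaning about 6° towards +x. The tray centre is at (0.532, -0.205) with its +x at yaw 174.7°. Next I go above the handle with the tool yaw at about 184.5°.

```bash
python3 -m pendant '[[0,0,-0.45,-0.9,-1],[0,0,-0.45,-0.9,-1],[0,0,-0.45,-0.9,-1],[0,0,-0.45,-0.9,-1],[-0.735,-0.56,0,0,-1],[-0.735,-0.56,0,0,-1],[-0.735,-0.56,0,0,-1],[-0.735,-0.56,0,0,-1],[-0.735,-0.56,0,0,-1],[-0.735,-0.56,0,0,-1]]' 20
python3 -m pendant '[[-0.735,-0.56,0,0,-1],[-0.735,-0.56,0,0,-1],[-0.735,-0.56,0,0,-1],[-0.735,-0.56,0,0,-1],[-0.735,-0.56,0,0,-1],[-0.735,-0.56,0,0,-1],[-0.735,-0.56,0,0,-1],[-0.735,-0.56,0,0,-1],[-0.735,-0.56,0,0,-1],[0,0,0,0,-1]]'
python3 - <<'E'
from h import *
f=grab('wrist','w1.png'); s=r.sense(); print(s['joints'],s['tool_pos'],s['ee_rot'],f['eye'],proj(f,[.587,.1855,.198]))
E
```

```text
time: 1.15
tool_pos: [0.3049, 0.3643, 0.3031]
ee_rot: [-180.0, -0.0, -175.6]
wrist_force: [-0.0, 0.8, -0.3]
opening: 1.003
gripper_force: 0.0
time: 2.15
tool_pos: [0.586, 0.1815, 0.301]
ee_rot: [-179.9, -0.1, -175.9]
wrist_force: [-0.8, 0.4, -0.5]
opening: 1.002
gripper_force: 0.0
[1.73808003e+01 2.68239286e+01 2.93843175e+01 9.27047378e+01
 3.47274367e-03 1.32005902e+01] [0.58427353 0.18290451 0.30149771] [-1.79970417e+02 -1.41327712e-01 -1.75819831e+02] [0.50225127 0.1753916  0.44358116] [322.99579413 237.94039289]
```

View pics/w1.png

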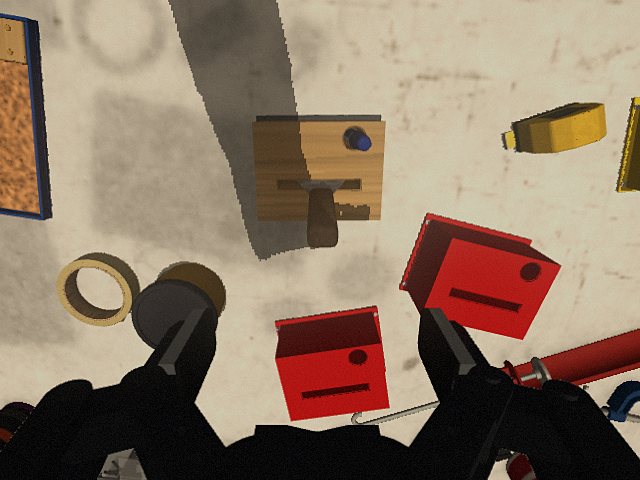

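The view shows the handle's butt at (322,237), against (323,238) predicted, so the fix holds. The pen is at (357,139), and the slot from (278,184) to (361,184) is parallel to the image rows, so the yaw is right. Next I descend and close.

```bash
python3 -m pendant '[[-0.04,0.06,0.6,0,-1],[0,0,0.7,0,-1],[0,0,0.7,0,-1],[0,0,0.7,0,-1],[0,0,0.5,0,-1],[0,0,0,0,-1],[0,0,0,0,1],[0,0,0,0,1],[0,0,0,0,1],[0,0,0,0,1]]' 30
python3 -m pendant '[[0,0,0,0,1],[0,0,0,0,1],[0,0,0,0,1]]'
```

```text
time: 3.2
tool_pos: [0.5852, 0.1873, 0.1767]
ee_rot: [180.0, 0.1, -175.6]
wrist_force: [-0.2, -0.2, -1.8]
opening: 0.332
gripper_force: 0.0
time: 3.5
tool_pos: [0.5852, 0.187, 0.1763]
ee_rot: [180.0, 0.1, -175.6]
wrist_force: [-0.0, -0.5, 4.7]
opening: 0.262
gripper_force: 35.2
```

```bash
python3 -m pendant '[[0,0,-0.3,0,1],[0,0,-0.3,0,1],[0,0,-0.3,0,1],[0,0,-0.3,0,1],[0,0,-0.3,0,1],[0,0,-0.3,0,1],[0,0,-0.3,0,1],[0,0,-0.3,0,1],[0,0,-0.3,0,1],[0,0,0,0,1]]' 40
python3 - <<'E'
from h import *
f=grab('side'); g=grab('wrist'); s=r.sense(); print(s['tool_pos'],s['opening'],s['gripper_force'],s['wrist_force'])
im=np.zeros((450,800,3),np.uint8); im[:400,:400]=cv2.resize(f['color'][190:290,260:360],(400,400),interpolation=cv2.INTER_CUBIC); im[:300,400:]=cv2.resize(g['color'],(400,300)); cv2.imwrite('pics/l1.png',im)
E
```

```text
time: 4.5
tool_pos: [0.5854, 0.1874, 0.2858]
ee_rot: [179.9, 0.2, -175.6]
wrist_force: [-0.5, 0.0, -1.1]
opening: 0.258
gripper_force: 39.3
[0.58468814 0.18711481 0.28350886] 0.26165877696638684 39.301870465278625 [ 0.52217164 -0.26198183 -1.03941115]
```

View pics/l1.png

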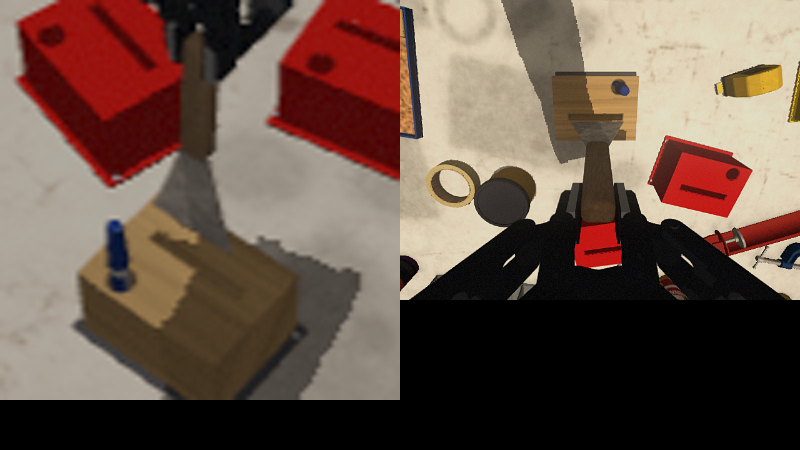

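The knife is out of the slot, hanging with its butt still leaning to +x, and the pen and holder have not moved. Next I carry it to y≈0 and turn it 165° so that it can tip with the butt towards -x.

```bash
python3 -m pendant '[[-0.014,-0.47,0,0,1],[-0.014,-0.47,0,0,1],[-0.014,-0.47,0,0,1],[-0.014,-0.47,0,0,1],[-0.014,-0.47,0,0,1],[-0.014,-0.47,0,0,1],[-0.014,-0.47,0,0,1],[-0.014,-0.47,0,0,1],[-0.014,-0.47,0,0,1],[-0.014,-0.47,0,0,1]]'
python3 -m pendant '[[0,0,0,-1,1],[0,0,0,-1,1],[0,0,0,-1,1],[0,0,0,-1,1],[0,0,0,-1,1],[0,0,0,-1,1],[0,0,0,-1,1],[0,0,0,-1,1],[0,0,0,-1,1],[0,0,0,-1,1]]'
python3 -m pendant '[[0,0,0,-1,1],[0,0,0,-1,1],[0,0,0,-1,1],[0,0,0,-1,1],[0,0,0,-1,1],[0,0,0,-1,1],[0,0,0,-1,1],[0,0,0,-1,1],[0,0,0,-1,1],[0,0,0,-1,1]]'
python3 -m pendant '[[0,0,0,-1,1],[0,0,0,-1,1],[0,0,0,-1,1],[0,0,0,-1,1],[0,0,0,-1,1],[0,0,0,-1,1],[0,0,0,-1,1],[0,0,0,-1,1],[0,0,0,-1,1],[0,0,0,-1,1]]'
python3 -m pendant '[[0,0,0,-1,1],[0,0,0,-1,1],[0,0,0,-1,1],[0,0,0,0,1]]'
python3 -c "
from h import *; print(r.sense()['joints'])"
```

```text
time: 5.6
tool_pos: [0.604, -0.0007, 0.2822]
ee_rot: [180.0, -0.1, -175.6]
wrist_force: [1.3, 0.1, -1.2]
opening: 0.261
gripper_force: 39.3
time: 6.6
tool_pos: [0.604, 0.0001, 0.2822]
ee_rot: [179.9, -0.1, -125.4]
wrist_force: [0.5, -0.4, -0.9]
opening: 0.258
gripper_force: 39.4
time: 7.6
tool_pos: [0.604, 0.0, 0.2822]
ee_rot: [179.9, 0.0, -75.4]
wrist_force: [-0.7, 0.5, -0.3]
opening: 0.258
gripper_force: 39.4
time: 8.6
tool_pos: [0.604, 0.0, 0.2822]
ee_rot: [179.9, 0.1, -25.4]
wrist_force: [-0.3, 1.0, -1.5]
opening: 0.258
gripper_force: 39.4
time: 9.0
tool_pos: [0.604, 0.0, 0.2823]
ee_rot: [180.0, 0.1, -10.6]
wrist_force: [-0.8, 0.1, -0.9]
opening: 0.259
gripper_force: 39.4
[ 4.63602007e-03  2.56220607e+01  2.46966946e+01  8.91890623e+01
 -2.20626334e-03 -1.69362121e+02]
```

```bash
python3 -m pendant '[[0,0,0.4,0,1],[0,0,0.4,0,1],[0,0,0.4,0,1],[0,0,0.4,0,1],[0,0,0.4,0,1],[0,0,0.4,0,1],[0,0,0.2,0,1],[0,0,0.05,0,1],[0,0,0,0,1]]' 25
python3 -m pendant '[[0,0,0.1,0,1],[0,0,0,0,1]]'
python3 - <<'E'
from h import *
f=grab('side'); g=grab('wrist'); s=r.sense(); print(s['tool_pos'],s['opening'],s['gripper_force'],s['wrist_force'])
p=proj(f,[.62,0,.08]); x,y=int(p[0])-50,int(p[1])-60
im=np.zeros((400,800,3),np.uint8); im[:400,:400]=cv2.resize(f['color'][y:y+100,x:x+100],(400,400),interpolation=cv2.INTER_CUBIC); im[:300,400:]=cv2.resize(g['color'],(400,300)); cv2.imwrite('pics/l2.png',im)
E
```

```text
time: 9.9
tool_pos: [0.6044, 0.0, 0.1773]
ee_rot: [180.0, 0.0, -10.7]
wrist_force: [0.3, -0.5, -0.9]
opening: 0.261
gripper_force: 39.4
time: 10.1
tool_pos: [0.6047, 0.0, 0.1735]
ee_rot: [-180.0, -0.0, -10.6]
wrist_force: [0.0, 0.2, -1.2]
opening: 0.259
gripper_force: 39.4
[6.04677736e-01 5.02997546e-05 1.73747458e-01] 0.2560913463733754 39.397644996643066 [ 1.2720682   0.08157376 -0.32646777]
```

View pics/l2.png

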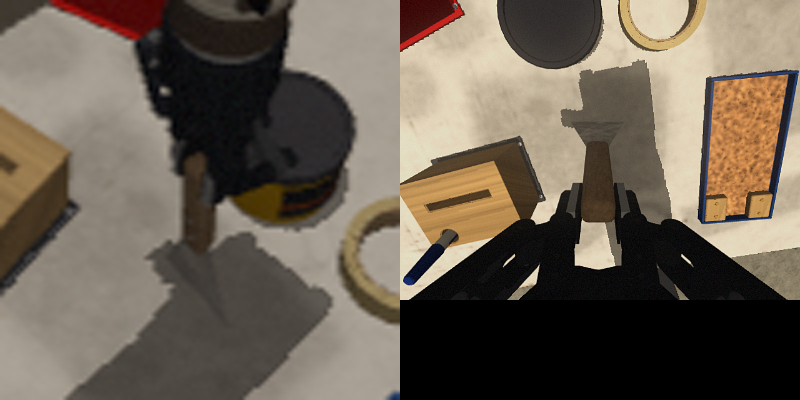

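The knife hangs clear over bare bench, blade to +x and butt leaning towards the robot. The edge is about 7 mm up and its shadow is free of other objects. Next I touch it down.

```bash
python3 -m pendant '[[0,0,0.1,0,1],[0,0,0.08,0,1],[0,0,0.04,0,1],[0,0,0,0,1]]' 25
python3 -m pendant '[[-0.1,0,0.05,0,1],[-0.2,0,0.05,0,1],[-0.2,0,0.05,0,1],[0,0,0,0,1]]' 25
```

```text
time: 10.6
tool_pos: [0.6051, 0.0002, 0.1663]
ee_rot: [-180.0, -0.2, -10.6]
wrist_force: [-1.6, -0.3, 7.1]
opening: 0.26
gripper_force: 40.4
time: 11.0
tool_pos: [0.5876, 0.0042, 0.1632]
ee_rot: [-179.9, -0.6, -10.6]
wrist_force: [-0.7, 1.9, 13.8]
opening: 0.258
gripper_force: 41.9
```

```bash
python3 -m pendant '[[-0.24,0,0.06,0,1],[-0.24,0,0.08,0,1],[-0.24,0,0.08,0,1],[-0.23,0,0.1,0,1],[0,0,0,0,1]]' 25
python3 -m pendant '[[-0.22,0,0.12,0,1],[-0.22,0,0.13,0,1],[-0.22,0,0.14,0,1],[-0.2,0,0.16,0,1],[-0.2,0,0.17,0,1],[-0.2,0,0.17,0,1],[0,0,0,0,1]]' 25
python3 - <<'E'
from h import *
f=grab('side'); g=grab('wrist'); s=r.sense(); print(s['tool_pos'],s['opening'],s['gripper_force'],s['wrist_force'])
p=proj(f,[.57,0,.05]); x,y=int(p[0])-50,int(p[1])-60
im=np.zeros((400,800,3),np.uint8); im[:400,:400]=cv2.resize(f['color'][y:y+100,x:x+100],(400,400),interpolation=cv2.INTER_CUBIC); im[:300,400:]=cv2.resize(g['color'],(400,300)); cv2.imwrite('pics/l3.png',im)
E
```

```text
time: 11.5
tool_pos: [0.5479, 0.0115, 0.1492]
ee_rot: [-179.9, -0.3, -10.6]
wrist_force: [-5.5, 0.9, 14.8]
opening: 0.258
gripper_force: 44.2
time: 12.2
tool_pos: [0.496, 0.0209, 0.1107]
ee_rot: [-179.9, 0.1, -10.6]
wrist_force: [-5.0, 2.3, 9.2]
opening: 0.261
gripper_force: 46.4
[0.49660354 0.02079095 0.11101653] 0.26053730638093775 46.15193724632263 [-3.77068503  2.30524896  5.5622003 ]
```

View pics/l3.png

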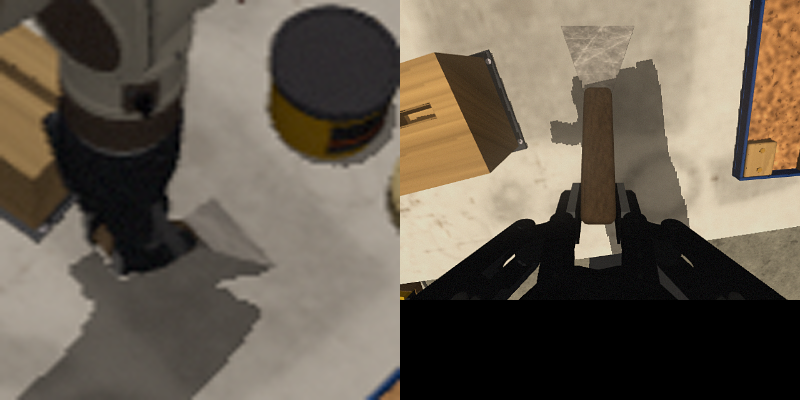

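The knife pivots in the pads as planned: it is at about 46°, edge on the bench, with the blade in view at wrist crop (597,50). I continue the arc.

```bash
python3 -m pendant '[[-0.17,0,0.2,0,1],[-0.17,0,0.2,0,1],[-0.16,0,0.2,0,1],[-0.14,0,0.22,0,1],[-0.13,0,0.23,0,1],[-0.12,0,0.23,0,1],[-0.1,0,0.18,0,1],[-0.07,0,0.18,0,1],[-0.05,0,0.18,0,1],[-0.05,0,0.18,0,1]]' 25
python3 -m pendant '[[-0.03,0,0.15,0,1],[-0.03,0,0.15,0,1],[-0.02,0,0.15,0,1],[0,0,0.1,0,1],[0,0,0,0,1]]' 25
```

```text
time: 13.3
tool_pos: [0.4522, 0.0286, 0.0295]
ee_rot: [180.0, 0.0, -10.6]
wrist_force: [-2.8, 0.5, 3.1]
opening: 0.26
gripper_force: 46.7
time: 13.8
tool_pos: [0.4489, 0.0291, 0.0075]
ee_rot: [180.0, 0.0, -10.6]
wrist_force: [-2.1, 1.4, 2.4]
opening: 0.26
gripper_force: 46.7
```

```bash
python3 -m pendant '[[0,0,0.08,0,1],[0,0,0.06,0,1],[0,0,0,0,1]]' 25
python3 -m pendant '[[0,0,0.05,0,1],[0,0,0.05,0,1],[0,0,0,0,1]]' 25
```

```text
time: 14.1
tool_pos: [0.4494, 0.0291, 0.0024]
ee_rot: [180.0, -0.0, -10.6]
wrist_force: [-2.3, -0.0, 1.2]
opening: 0.26
gripper_force: 46.8
time: 14.4
tool_pos: [0.4492, 0.0292, 0.0001]
ee_rot: [-180.0, -0.0, -10.6]
wrist_force: [-7.3, -0.3, 19.2]
opening: 0.259
gripper_force: 54.8
```

```bash
python3 -m pendant '[[0,0,-0.05,0,0.4],[0,0,0,0,0.35],[0,0,0,0,0.3],[0,0,0,0,0.2],[0,0,0,0,0.1],[0,0,0,0,0],[0,0,0,0,-0.1],[0,0,0,0,-0.2],[0,0,0,0,-0.3],[0,0,0,0,-0.3]]' 25
python3 -m pendant '[[0,0,-0.5,0,-0.3],[0,0,-1,0,-0.5],[0,0,-1,0,-1],[0,0,-1,0,-1],[0,0,-1,0,-1],[0,0,-1,0,-1],[0,0,0,0,-1]]'
python3 - <<'E'
from h import *
f=grab('side'); g=grab('wrist','w4.png'); s=r.sense(); print(s['tool_pos'],s['opening'],s['ee_rot'],g['eye'],g['rotation'])
for z in (.018,):
  print(proj(g,[.455,.02,z]))
E
```

```text
time: 15.4
tool_pos: [0.4492, 0.0292, 0.0005]
ee_rot: [-180.0, -0.0, -10.6]
wrist_force: [0.1, -0.3, 0.6]
opening: 0.646
gripper_force: 0.0
time: 16.1
tool_pos: [0.4527, 0.0294, 0.2264]
ee_rot: [-179.8, -0.7, -10.6]
wrist_force: [1.3, 0.4, -0.0]
opening: 1.001
gripper_force: 0.0
[0.44985057 0.02922398 0.22149021] 1.003073461235496 [-1.79958224e+02 -1.61425848e-01 -1.06249293e+01] [0.53311804 0.01336907 0.36655599] [ 1.61351715e+02  7.95359868e-02 -1.00668881e+02]
[325.15028001 198.90483435]
```

View pics/w4.png

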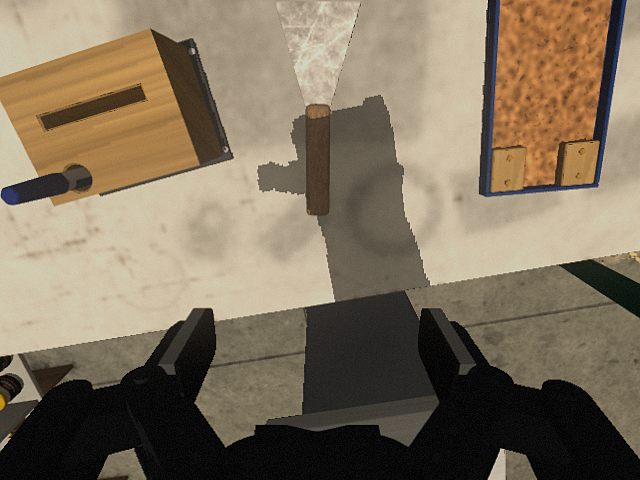

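The knife lies flat on the bare bench. In the picture the handle runs from its front end (318,108) to the butt (317,213), the blade points up the image, the pen is untouched, and the tray cheeks are at (509,168) and (577,163). Next I measure the knife, while turning the wrist half a turn back for the grasp and a second view.

```bash
cp wrist.npz wristA.npz; cp side.npz sideA.npz; cat >> h.py <<'E'
def handle(f,guess,rad=90):
    """mask the brown handle near the pixel; return rect and the two end-midpoints"""
    hsv=cv2.cvtColor(f['color'],cv2.COLOR_BGR2HSV)
    m=cv2.inRange(hsv,(3,60,25),(18,200,135))
    z=np.zeros_like(m); cv2.circle(z,(int(guess[0]),int(guess[1])),rad,255,-1); m&=z
    m=cv2.morphologyEx(m,cv2.MORPH_OPEN,np.ones((5,5)))
    c=max(cv2.findContours(m,cv2.RETR_EXTERNAL,cv2.CHAIN_APPROX_NONE)[0],key=cv2.contourArea)
    b=cv2.boxPoints(cv2.minAreaRect(c)); d=[np.linalg.norm(b[0]-b[1]),np.linalg.norm(b[1]-b[2])]
    e=[(b[0]+b[1])/2,(b[2]+b[3])/2] if d[0]<d[1] else [(b[1]+b[2])/2,(b[3]+b[0])/2]
    return cv2.contourArea(c),d,e
E
python3 - <<'E'
from h import *
g=dict(np.load('wristA.npz')); a,d,e=handle(g,(318,160)); print(a,d,e)
P=[plane(g,p,.018) for p in e]; print(P,np.linalg.norm(P[0]-P[1]))
v=P[1]-P[0]; print(np.degrees(np.arctan2(v[1],v[0])))
E
python3 -m pendant '[[0,0,0,1,-1],[0,0,0,1,-1],[0,0,0,1,-1],[0,0,0,1,-1],[0,0,0,1,-1],[0,0,0,1,-1],[0,0,0,1,-1],[0,0,0,1,-1],[0,0,0,1,-1],[0,0,0,1,-1]]'
python3 -m pendant '[[0,0,0,1,-1],[0,0,0,1,-1],[0,0,0,1,-1],[0,0,0,1,-1],[0,0,0,1,-1],[0,0,0,1,-1],[0,0,0,1,-1],[0,0,0,1,-1],[0,0,0,1,-1],[0,0,0,1,-1]]'
python3 -m pendant '[[0,0,0,1,-1],[0,0,0,1,-1],[0,0,0,1,-1],[0,0,0,1,-1],[0,0,0,1,-1],[0,0,0,1,-1],[0,0,0,1,-1],[0,0,0,1,-1],[0,0,0,1,-1],[0,0,0,1,-1]]'
python3 -m pendant '[[0,0,0,1,-1],[0,0,0,1,-1],[0,0,0,1,-1],[0,0,0,1,-1],[0,0,0,1,-1],[0,0,0,1,-1],[-0.9,0,0,0,-1],[-0.9,0,0,0,-1],[0,0,0,0,-1]]'
python3 - <<'E'
from h import *
f=grab('wrist','w5.png'); grab('side'); print(r.sense()['joints'],f['eye'])
E
```

```text
1853.0 [np.float32(24.0), np.float32(97.0)] [array([317., 117.], dtype=float32), array([317., 214.], dtype=float32)]
[array([0.53213214, 0.01369882, 0.018     ]), array([0.44132531, 0.03077518, 0.018     ])] 0.09239849053850045
169.34982185205317
time: 17.2
tool_pos: [0.4478, 0.0291, 0.2184]
ee_rot: [179.8, 0.1, -60.8]
wrist_force: [0.5, 0.1, 0.2]
opening: 0.998
gripper_force: 0.0
time: 18.2
tool_pos: [0.4479, 0.0291, 0.2184]
ee_rot: [179.8, -0.1, -110.8]
wrist_force: [-0.6, -0.9, -0.6]
opening: 0.999
gripper_force: 0.0
time: 19.2
tool_pos: [0.4479, 0.0291, 0.2184]
ee_rot: [179.9, -0.2, -160.8]
wrist_force: [0.1, -0.3, 0.1]
opening: 1.004
gripper_force: 0.0
time: 20.1
tool_pos: [0.5222, 0.0152, 0.2174]
ee_rot: [-180.0, -0.1, 169.3]
wrist_force: [-1.2, 0.3, -0.1]
opening: 1.003
gripper_force: 0.0
[1.73295286e+00 1.65308154e+01 1.96331616e+00 7.57320845e+01
 5.67549808e-03 1.23853346e+01] [0.43982996 0.03057584 0.36002183]
```

View pics/w5.png

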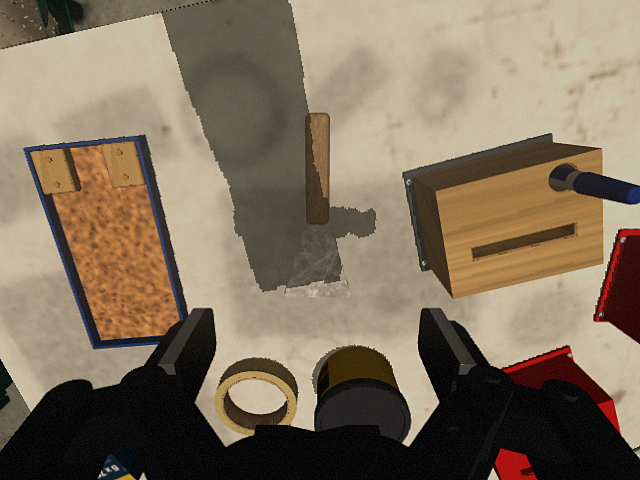

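This view shows the butt at (317,113), the handle front at (317,224), the blade edge's middle at (318,292), and the tray rim corners at (25,149), (144,135), (188,343) and (95,348), with the cheeks at the robot's end. Next I triangulate against the earlier views.

```bash
python3 - <<'E'
from h import *
np.set_printoptions(precision=4,suppress=True)
A=dict(np.load('wristA.npz'));B=dict(np.load('wrist.npz'));S=dict(np.load('side.npz'))
print('butt',tri((A,(317,214.5)),(B,(317,113))),'front',tri((A,(318,104)),(B,(317,224))))
b=plane(B,(317,113),.018);e=plane(B,(318,292),.004);fr=plane(B,(317,224),.014);print('butt',b,'front',fr,'edge',e,np.linalg.norm((b-e)[:2]))
w=(b-e);print('dir',np.degrees(np.arctan2(w[1],w[0])))
# tray: blue rim mask outer contours in wrist B + side
for f,roi in ((B,(0,120,200,240)),(S,(345,305,115,110))):
    x,y,W,H=roi; hsv=cv2.cvtColor(f['color'][y:y+H,x:x+W],cv2.COLOR_BGR2HSV)
    m=cv2.inRange(hsv,(100,90,30),(130,255,255)); c=max(cv2.findContours(m,cv2.RETR_EXTERNAL,cv2.CHAIN_APPROX_SIMPLE)[0],key=cv2.contourArea)
    q=cv2.approxPolyDP(cv2.convexHull(c),6,True)[:,0]+[x,y]; print('tray px',q.tolist())
    if len(q)==4:
        P=np.array([plane(f,p,.016) for p in q.astype(float)]);print(P,P.mean(0),[np.linalg.norm(P[i]-P[i-1]) for i in range(4)])
E
```

```text
butt (array([0.4391, 0.0309, 0.0119]), [np.float64(0.0002785963550649593), np.float64(0.00027859635506497583)]) front (array([0.5432, 0.0108, 0.0132]), [np.float64(0.00012912884982610998), np.float64(0.00012912884982610435)])
butt [0.4391 0.0306 0.018 ] front [0.543 0.011 0.014] edge [ 0.6234 -0.0031  0.004 ] 0.18735107351884836
dir 169.62797351551396
tray px [[26, 152], [163, 335], [159, 343], [93, 348]]
[[ 0.4214 -0.2458  0.016 ]
 [ 0.638  -0.1828  0.016 ]
 [ 0.6473 -0.1907  0.016 ]
 [ 0.64   -0.2674  0.016 ]] [ 0.5867 -0.2217  0.016 ] [np.float64(0.21963042157202378), np.float64(0.22555277260250162), np.float64(0.012203665866421125), np.float64(0.07707663358301567)]
tray px [[416, 319], [445, 348], [390, 404], [360, 371]]
[[ 0.6514 -0.1601  0.016 ]
 [ 0.6345 -0.2678  0.016 ]
 [ 0.4156 -0.2484  0.016 ]
 [ 0.4286 -0.1396  0.016 ]] [ 0.5325 -0.2039  0.016 ] [np.float64(0.22367389566113413), np.float64(0.10904996435132504), np.float64(0.2197600876992878), np.float64(0.10958884221638224)]
```

```bash
cat >> h.py <<'E'
def move(to):
    s=r.sense(); R=Ro.from_euler('xyz',s['ee_rot'],degrees=True).as_matrix(); d=np.array(to)-s['tool_pos']
    print('at',np.round(s['tool_pos'],4),'rot',np.round(s['ee_rot'],1),'units',np.round(R.T@d/.04,3))
E
python3 - <<'E'
from h import *
np.set_printoptions(precision=4,suppress=True)
B=dict(np.load('wrist.npz'));S=dict(np.load('side.npz'))
q=[(25,149),(144,135),(188,343),(95,348)]
P=np.array([plane(B,p,.016) for p in q]);print(P,[np.linalg.norm(P[i]-P[i-1]) for i in range(4)])
m=(P[0]+P[1])/2; v=P[0]-P[3]; yaw=np.arctan2(v[1],v[0]); print('end mid',m,'yaw',np.degrees(yaw),'centre',m-.113*np.array([np.cos(yaw),np.sin(yaw),0]))
print('2-view corners',tri((B,q[0]),(S,(390,404))),tri((B,q[1]),(S,(360,371))),tri((B,q[3]),(S,(445,348))))
move([.5285,.0143,.002])
E
```

```text
[[ 0.4187 -0.2455  0.016 ]
 [ 0.428  -0.1304  0.016 ]
 [ 0.6533 -0.1583  0.016 ]
 [ 0.6404 -0.2652  0.016 ]] [np.float64(0.22261207257932497), np.float64(0.11549063978592243), np.float64(0.22707346421255953), np.float64(0.10763250851919776)]
end mid [ 0.4233 -0.1879  0.016 ] yaw 174.92672012880377 centre [ 0.5359 -0.1979  0.016 ]
2-view corners (array([ 0.4177, -0.2484,  0.0118]), [np.float64(0.0008482697460369458), np.float64(0.000848269746036881)]) (array([ 0.4297, -0.1367,  0.0055]), [np.float64(0.0024723107389057726), np.float64(0.002472310738905811)]) (array([ 0.6393, -0.2673,  0.0125]), [np.float64(0.0027492344547648717), np.float64(0.0027492344547647785)])
at [0.5188 0.0157 0.218 ] rot [-179.9   -0.3  169.3] units [-0.272  0.015  5.399]
```

```bash
python3 -m pendant '[[-0.14,0.01,0.8,0,-1],[-0.13,0,0.8,0,-1],[0,0,0.8,0,-1],[0,0,0.8,0,-1],[0,0,0.8,0,-1],[0,0,0.5,0,-1],[0,0,0.3,0,-0.3],[0,0,0.3,0,-0.3],[0,0,0.15,0,0],[0,0,0,0,0]]' 60
python3 -c "
from h import *; move([.5285,.0143,.001])"
```

```text
time: 21.2
tool_pos: [0.5302, 0.0143, 0.0102]
ee_rot: [-180.0, -0.0, 169.4]
wrist_force: [-0.8, 0.2, 0.3]
opening: 0.5
gripper_force: 0.0
at [0.5302 0.0143 0.0102] rot [-180.    -0.   169.4] units [ 0.042 -0.009  0.231]
```

```bash
python3 -m pendant '[[0,0,0.1,0,0],[0,0,0.1,0,0.1],[0,0,0.03,0,0.2],[0,0,0,0,0.4],[0,0,0,0,0.7],[0,0,0,0,1],[0,0,0,0,1],[0,0,0,0,1]]' 60
python3 -m pendant '[[0,0,-0.1,0,1],[0,0,-0.2,0,1],[0,0,-0.3,0,1],[0,0,-0.3,0,1],[0,0,-0.3,0,1],[0,0,-0.3,0,1],[0,0,0,0,1]]' 60
python3 - <<'E'
from h import *
f=grab('wrist'); g=grab('side'); print(r.sense()['gripper_force'])
p=proj(g,[.53,0.01,.06]); x,y=int(p[0])-50,int(p[1])-50
im=np.zeros((400,800,3),np.uint8); im[:400,:400]=cv2.resize(g['color'][y:y+100,x:x+100],(400,400),interpolation=cv2.INTER_CUBIC); im[:300,400:]=cv2.resize(f['color'],(400,300)); cv2.imwrite('pics/l6.png',im)
E
```

```text
time: 22.0
tool_pos: [0.5309, 0.0143, 0.0016]
ee_rot: [180.0, 0.0, 169.4]
wrist_force: [-0.4, -0.1, 2.0]
opening: 0.251
gripper_force: 60.2
time: 22.7
tool_pos: [0.5325, 0.0144, 0.0639]
ee_rot: [179.9, 0.3, 169.4]
wrist_force: [0.7, 1.3, -0.8]
opening: 0.25
gripper_force: 59.8
59.829638600349426
```

View pics/l6.png

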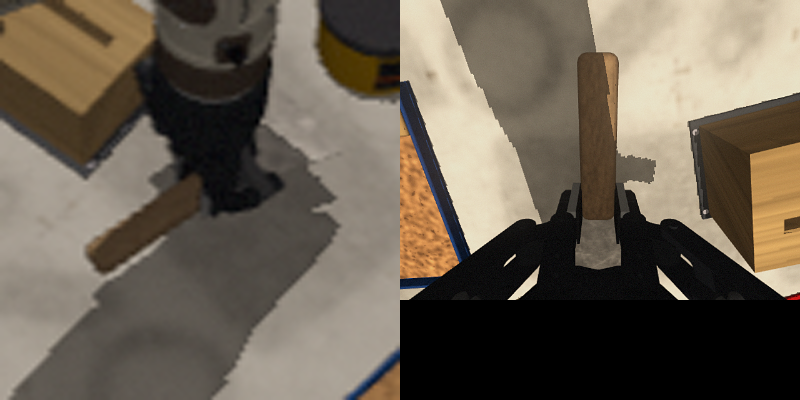

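The knife is held level across its handle near the blade end, with the butt at wrist crop (597,55). Next I check the level numerically and carry it to above the tray.

```bash
python3 - <<'E'
from h import *
B=dict(np.load('wrist.npz'));s=r.sense()
hsv=cv2.cvtColor(B['color'],cv2.COLOR_BGR2HSV)
t=s['tool_pos']; 
for z in (.07,.078,.086): p=plane(B,(315.5,86),z); print(z,p,np.linalg.norm((p-t)[:2]))
R=Ro.from_euler('xyz',s['ee_rot'],degrees=True).as_matrix()
print((R.T@(np.array([.531,-.202,.075])-t))/.04)
E
python3 -m pendant '[[0,0,-0.06,-0.54,1],[0,0,-0.06,-0.54,1],[0,0,-0.06,0,1],[0,0,0,0,1]]' 60
python3 -c "
from h import *; move([.531,-.202,.075])"
```

```text
0.07 [0.4408515  0.03075708 0.07      ] 0.09159469564079069
0.078 [0.44133579 0.03068464 0.078     ] 0.09110526493915408
0.086 [0.44182009 0.0306122  0.086     ] 0.09061583699453783
[-0.99867342 -5.31443633 -0.32898093]
time: 23.2
tool_pos: [0.5304, 0.0143, 0.0683]
ee_rot: [-180.0, -0.0, 174.7]
wrist_force: [-0.3, -0.3, -1.7]
opening: 0.25
gripper_force: 59.8
at [0.5304 0.0143 0.0683] rot [-180.    -0.   174.7] units [-0.511 -5.383 -0.168]
```

```bash
python3 -m pendant '[[-0.05,-0.4,-0.02,0,1],[-0.05,-0.45,-0.02,0,1],[-0.05,-0.45,-0.02,0,1],[-0.05,-0.45,-0.02,0,1],[-0.05,-0.45,-0.02,0,1],[-0.05,-0.45,-0.02,0,1],[-0.05,-0.45,-0.02,0,1],[-0.05,-0.45,-0.02,0,1],[-0.05,-0.45,0,0,1],[-0.05,-0.45,0,0,1]]' 60
python3 -m pendant '[[0,-0.45,0,0,1],[0,-0.45,0,0,1],[0,0,0,0,1],[0,0,0,0,1]]' 60
python3 - <<'E'
from h import *
f=grab('wrist','w7.png'); s=r.sense(); print(s['tool_pos'],s['ee_rot'],s['gripper_force'])
E
```

```text
time: 24.2
tool_pos: [0.534, -0.1655, 0.0745]
ee_rot: [180.0, -0.0, 174.7]
wrist_force: [0.9, -0.2, -1.7]
opening: 0.254
gripper_force: 59.8
time: 24.6
tool_pos: [0.5307, -0.2006, 0.0745]
ee_rot: [180.0, -0.0, 174.7]
wrist_force: [0.3, 0.1, -0.7]
opening: 0.255
gripper_force: 59.8
[ 0.53075896 -0.20015594  0.07450438] [ 1.79961027e+02 -4.64215755e-02  1.74754781e+02] 59.766899943351746
```

View pics/w7.png

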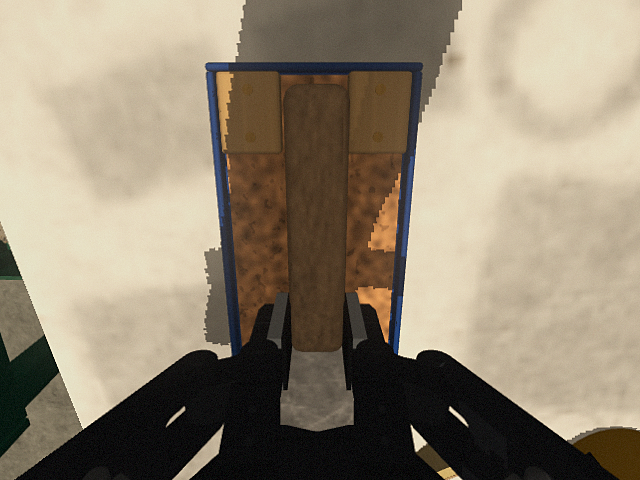

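The knife is over the tray and nearly aligned. The outer end corners are at (206,64) and (422,64), the cheek inner edges at columns 281 and 348, and the butt at (317,86). The ten pictures are used up, so from here I check by numbers.

```bash
python3 - <<'E'
from h import *
np.set_printoptions(precision=4,suppress=True)
B=dict(np.load('wrist.npz'));s=r.sense();t=s['tool_pos']
P=lambda p,z=.016:plane(B,p,z)
a,b=P((206,64)),P((422,64)); m=(a+b)/2; print('end width',np.linalg.norm(a-b),'mid',m)
L,Rr=P((232,350)),P((398,350)); v=m-(L+Rr)/2; yaw=np.arctan2(v[1],v[0]); print('side w',np.linalg.norm(L-Rr),'yaw',np.degrees(yaw))
ch=(P((281,112))+P((348,112)))/2; print('channel w',np.linalg.norm(P((281,112))-P((348,112))),'ctr',ch)
u=np.array([np.cos(yaw),np.sin(yaw),0]); c=m-.113*u; print('tray centre',c)
bt=plane(B,(317,85),.0745-.0016+.018); print('butt now',bt)
off=bt-t; tgt=c+.096*u-off; n=np.array([-u[1],u[0],0]); print('lateral of channel/mid/butt vs u:',[(x-c)@n for x in (ch,m,bt)])
move([tgt[0],tgt[1],.0065])
E
```

```text
end width 0.10996962588016297 mid [ 0.4231 -0.1923  0.016 ]
side w 0.1104099046585433 yaw 174.7394059945673
channel w 0.035452050806972515 ctr [ 0.4463 -0.1943  0.016 ]
tray centre [ 0.5357 -0.2027  0.016 ]
butt now [ 0.4383 -0.1923  0.0909]
lateral of channel/mid/butt vs u: [np.float64(-0.0001753164574220794), np.float64(-1.734723475976807e-17), np.float64(-0.0014097596400098316)]
at [ 0.5308 -0.2002  0.0745] rot [180.   -0.  174.8] units [-0.048 -0.036  1.7  ]
```

```bash
python3 -m pendant '[[-0.03,-0.03,0.2,0,1],[0,0,0.3,0,1],[0,0,0.3,0,1],[0,0,0.3,0,1],[0,0,0.2,0,1],[0,0,0.15,0,1],[0,0,0.1,0,1],[0,0,0.05,0,1],[0,0,0,0,1]]' 60
python3 -m pendant '[[0,0,0.05,0,1],[0,0,0.03,0,1],[0,0,0,0,1]]' 60
```

```text
time: 25.55
tool_pos: [0.5322, -0.202, 0.0109]
ee_rot: [-180.0, 0.0, 174.8]
wrist_force: [0.1, 0.2, -1.2]
opening: 0.252
gripper_force: 59.8
time: 25.85
tool_pos: [0.5322, -0.202, 0.0078]
ee_rot: [-180.0, 0.0, 174.8]
wrist_force: [1.2, 0.4, -1.2]
opening: 0.25
gripper_force: 59.8
```

```bash
python3 -m pendant '[[0,0,0.03,0,1],[0,0,0.02,0,1],[0,0,0,0,1]]' 60
python3 -m pendant '[[0,0,0.02,0,1],[0,0,0,0,1]]' 60
```

```text
time: 26.15
tool_pos: [0.5322, -0.2019, 0.0057]
ee_rot: [-180.0, 0.0, 174.8]
wrist_force: [0.1, 0.2, 0.3]
opening: 0.251
gripper_force: 59.9
time: 26.35
tool_pos: [0.5322, -0.202, 0.0056]
ee_rot: [-180.0, 0.0, 174.8]
wrist_force: [-2.7, 0.1, 4.0]
opening: 0.253
gripper_force: 60.5
```

Contact comes at the expected height (TCP 5.6 mm, 4 N). I open gently, only part way so the fingers stay inside the walls, then rise.

```bash
python3 -m pendant '[[0,0,0,0,0.4],[0,0,0,0,0.3],[0,0,0,0,0.2],[0,0,0,0,0.1],[0,0,0,0,0],[0,0,0,0,-0.05],[0,0,0,0,-0.05],[0,0,0,0,-0.05]]' 60
python3 -m pendant '[[0,0,-0.2,0,-0.05],[0,0,-0.4,0,-0.05],[0,0,-0.8,0,-0.05],[0,0,-0.8,0,-0.05],[0,0,-0.8,0,-0.05],[0,0,-0.8,0,-0.05],[0,0,-0.8,0,-0.05],[0,0,-0.8,0,-0.05],[0,0,0,0,-0.05],[0,0,0,0,-0.05]]'
python3 - <<'E'
from h import *
np.set_printoptions(precision=4,suppress=True)
f=grab('wrist','w8.png'); S=grab('side','s8.png'); s=r.sense(); print(s['tool_pos'])
g=proj(f,[.48,-.198,.022]); a,d,e=handle(f,g,110); print(a,d,e)
c=np.array([.5350,-.2032]);y=np.radians(174.74);u=np.array([np.cos(y),np.sin(y)]);n=np.array([-u[1],u[0]])
for p in e:
    q=plane(f,p,.022)[:2]-c; print('tray xy',q@u,q@n)
# pen, holder in the side view against the start
O=cv2.imread('pics/side0.png'); D=cv2.absdiff(O,S['color']).max(2)
for nm,(x,yy,w,h) in dict(pen=(282,240,18,28),red1=(265,185,45,50),red2=(330,187,50,48),yellow=(175,178,55,48),tub=(370,238,38,42),roll=(400,268,38,36)).items(): print(nm,(D[yy:yy+h,x:x+w]>40).mean())
E
```

```text
time: 27.15
tool_pos: [0.5322, -0.2019, 0.0049]
ee_rot: [180.0, 0.0, 174.8]
wrist_force: [-0.3, -0.2, -0.4]
opening: 0.524
gripper_force: 0.0
time: 28.15
tool_pos: [0.5326, -0.2021, 0.2224]
ee_rot: [-180.0, 0.2, 174.8]
wrist_force: [-0.3, 0.7, -0.1]
opening: 0.524
gripper_force: 0.0
[ 0.5314 -0.2017  0.22  ]
13281.0 [np.float32(108.0), np.float32(167.0)] [array([318.,  86.], dtype=float32), array([318., 253.], dtype=float32)]
tray xy 0.10855658406621108 -0.0013897744320995782
tray xy -0.05000143625926616 -0.0015602050139494799
pen 0.7896825396825397
red1 0.2831111111111111
red2 0.58875
yellow 0.706060606060606
tub 0.6553884711779449
roll 0.7324561403508771
```

The mask caught the cork floor as well, and the arm blocks part of the side view. I clear the arm and check again.

```bash
python3 -m pendant '[[0,0,-0.9,0,-0.05],[0,0,-0.9,0,-0.05],[0.2,0.3,0,0,-0.05],[0.5,0.7,0,0,-0.05],[0.5,0.7,0,0,-0.05],[0.5,0.7,0,0,-0.05],[0.5,0.7,0,0,-0.05],[0.5,0.7,0,0,-0.05],[0.5,0.7,0,0,-0.05],[0.5,0.7,0,0,-0.05]]'
python3 -m pendant '[[0.5,0.7,0,0,-0.05],[0.5,0.7,0,0,-0.05],[0.5,0.7,0,0,-0.05],[0.5,0.7,0,0,-0.05],[0.5,0.7,0,0,-0.05],[0.5,0.7,0,0,-0.05],[0.5,0.7,0,0,-0.05],[0.5,0.7,0,0,-0.05],[0.5,0.7,0,0,-0.05],[0,0,0,0,-0.05]]'
python3 - <<'E'
from h import *
np.set_printoptions(precision=4,suppress=True)
f=dict(np.load('wrist.npz')); S=grab('side','s9.png')
g=lambda a:cv2.cvtColor(cv2.GaussianBlur(a,(3,3),0),cv2.COLOR_BGR2GRAY).astype(float)
O=g(cv2.imread('pics/side0.png')); N=g(S['color'])
for nm,(x,y,w,h) in dict(pen=(282,240,18,28),red1=(265,185,45,50),red2=(330,187,50,48),yellow=(175,178,55,48),tub=(370,238,38,42),roll=(400,268,38,36)).items():
    t=O[y:y+h,x:x+w].astype(np.float32); R=cv2.matchTemplate(N[y-6:y+h+6,x-6:x+w+6].astype(np.float32),t,cv2.TM_CCOEFF_NORMED); _,v,_,l=cv2.minMaxLoc(R); print(nm,'score %.3f shift'%v,l[0]-6,l[1]-6)
hsv=cv2.cvtColor(f['color'],cv2.COLOR_BGR2HSV)
c=np.array([.5350,-.2032]);yw=np.radians(174.74);u=np.array([np.cos(yw),np.sin(yw),0]);n=np.array([-u[1],u[0],0]);c=np.r_[c,0]
for X in (100,92,80,60,40,20,0,-20,-50,-80,-92,-100):  # profile along the tray centre line
    print(X,[tuple(int(k) for k in hsv[int(round(q[1])),int(round(q[0]))]) if 0<=q[0]<640 and 0<=q[1]<480 else None for q in (proj(f,c+u*X/1e3+n*Y/1e3+[0,0,.02]) for Y in (-24,-15,-8,0,8,15,24))])
E
```

```text
time: 29.25
tool_pos: [0.402, 0.0197, 0.2914]
ee_rot: [-180.0, -0.2, 174.8]
wrist_force: [0.4, 0.6, 0.1]
opening: 0.529
gripper_force: 0.0
time: 30.25
tool_pos: [0.2452, 0.288, 0.2914]
ee_rot: [-179.9, -0.1, 175.1]
wrist_force: [-0.5, -0.5, 1.0]
opening: 0.524
gripper_force: 0.0
pen score 0.999 shift 0 0
red1 score 0.987 shift 0 0
red2 score 1.000 shift 0 0
yellow score 0.914 shift 1 0
tub score 1.000 shift 0 0
roll score 1.000 shift 0 0
100 [(17, 136, 94), (12, 145, 67), (13, 147, 116), (13, 145, 79), (14, 136, 73), (15, 135, 85), (15, 133, 88)]
92 [(16, 143, 93), (15, 152, 92), (14, 128, 74), (15, 126, 67), (19, 122, 67), (14, 147, 78), (18, 125, 90)]
80 [(17, 136, 86), (13, 149, 103), (17, 135, 64), (15, 120, 83), (15, 114, 76), (13, 153, 105), (15, 142, 90)]
60 [(13, 147, 85), (14, 163, 83), (14, 119, 75), (15, 127, 70), (15, 120, 66), (14, 151, 88), (15, 140, 71)]
40 [(11, 136, 88), (14, 155, 84), (17, 115, 71), (15, 140, 69), (17, 135, 66), (13, 162, 85), (13, 148, 74)]
20 [(12, 149, 77), (14, 155, 94), (15, 126, 73), (16, 145, 67), (14, 153, 60), (14, 154, 103), (12, 152, 67)]
0 [(14, 157, 202), (12, 137, 97), (14, 122, 67), (16, 124, 76), (16, 126, 69), (14, 149, 89), (14, 159, 74)]
-20 [(13, 141, 78), (18, 70, 80), (15, 71, 93), (18, 80, 89), (18, 67, 87), (16, 74, 93), (13, 151, 86)]
-50 [(18, 46, 144), (19, 50, 216), (19, 61, 88), (16, 66, 101), (15, 55, 93), (14, 58, 83), (15, 147, 78)]
-80 [(17, 55, 176), (17, 59, 173), (16, 62, 151), (18, 61, 83), (16, 69, 85), (17, 71, 94), (17, 59, 91)]
-92 [(13, 167, 153), (14, 158, 203), (13, 164, 198), (14, 159, 199), (14, 163, 167), (14, 160, 164), (14, 167, 183)]
-100 [(9, 112, 84), (6, 93, 132), (13, 137, 127), (3, 80, 124), (178, 68, 112), (10, 131, 111), (176, 55, 98)]
```

The knife lies centred in the tray. Its handle is in the channel, with the butt at tray x between +92 and +100 mm, and the blade is at the other end. The pen, tub and tape roll have not moved.

```bash
python3 -c "
from station import ticket; print(ticket.close_job())"
```

```text
the job is handed in; nothing more can be done
None
```

The job is handed in at about 30 s: the knife was laid on the bench, released, re-gripped across its handle and placed flat in the tray, handle between the cheeks; the pen, tub and tape roll did not move, though I viewed 11 pictures, one over the limit of 10.

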